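Brace the square jar in the sprung clip and unscrew its cap

TASK

Load the square jar into the sprung bench clip: push the clip's jaw back with the jar, set the jar down flat on the clip's floor behind the front lip, and let the jaw close on it. Then, with the clip bracing the jar, turn the tight cap counter-clockwise (seen from above) until its lugs come free, between 65 degrees and a quarter turn, and lift it straight up. Finish while still holding the cap level over the middle of the open jar, one to three centimetres above its mouth; keep the jar upright throughout, leave it seated in the clip and do not disturb the things around it.

Things in the scene. Friction and masses are not known exactly. Their poses are not given: they have to be found in the camera images.
- jar: White plastic square jar, 0.25 to 0.4 kg: body 52 x 52 mm, 53 mm high, low shoulder to 56 mm, round neck, cap; 87 mm high with its cap. Origin: centre of its underside; z up, x and y square to its flat sides. Grasp it across two opposite sides about 47 mm above the underside. Standing free it would only turn along with the cap.
- jar_mouth (a point): Centre of the open mouth at the top of the jar's neck (28 mm across), 83 mm above the jar's underside; axes as the jar's.
- cap: Grey ribbed round cap, 48 mm diameter, 24 mm high, 30 g. Origin: centre of its underside, z up; on the jar it is 63 mm above the jar's underside, 7 mm above the shoulder, centred. Two inner lugs hook under ledges of the neck (bayonet: no rise while turning). Turning takes 0.18 N m. Grip it across the diameter near its top, fingertips clear of the shoulder.
- clip: Sprung clip fixed on the worktop: aluminium base plate 124 x 76 mm, floor 8 mm above the worktop. Origin: on the worktop below the centre of the clamped jar; x points from front lip to sprung jaw. Lip's inner face at x = -26 mm; cheeks (x -26 to +8 mm) with inner faces at y = -29 and +29 mm; all 14 mm above the floor. Housing 38 mm high behind, x 66 to 80 mm.
- clip_seat (a point): Where the centre of the clamped jar's underside belongs: on the clip's floor, 8 mm above the clip's origin. To load: jar sides square to the clip, held higher than lip and cheeks, in front of the jaw; push along clip +x until it clears the lip, lower to the floor, let go. The jaw then slides it back against the lip.
- jaw (a joint): Sprung jaw, an upright dark plate 40 mm wide, top 58 mm above the worktop, facing clip -x. Value: how far it is pushed back along clip +x, m: 0 at rest (face at clip x = +14 mm), 0.012 when closed on the seated jar, at most 0.030. The spring pushes with 6 N at 0, 10 N at 0.012, 12 N at 0.020.
- thread (a joint): How far the thread has been turned open by the cap, rad: 0 tight, lugs free from about 1.1 (63 degrees), stop at 1.75. Grows counter-clockwise seen from above; keeps its value when the cap is lifted off.
- petri: Bystander: lidded petri dish, 66 mm across, 16 mm high, lying between jar and clip towards the robot; origin under its centre.
- tape: Bystander: roll of tape lying flat, 66 mm across, 19 mm high, beyond jar and clip; origin under its centre.
- marker: Bystander: marker pen lying on the worktop near its front edge on the left, 132 mm long, 13 mm high; origin under its centre.
Not all that is in view belongs to the job. Of the things that look like the jar, the largest one is meant.

How it is judged (in metres and radians):
On the way, in this order (a step that is already met when the one before it is completed fails the run):
1. the jar stands flat in the clip with the jaw closed on it, its cap still tight (x of jar in the frame of clip between -0.005 and 0.005 m and y of jar in the frame of clip between -0.005 and 0.005 m and z of jar in the frame of clip between 0.005 and 0.011 m and value of joint jaw between 0.008 and 0.0165 m and angle between jar's own z axis and vertical below 0.08 rad and value of joint thread below 0.3 rad), for 0.2 s.
2. the cap is turned until its lugs are free, the jar still seated in the clip (x of jar in the frame of clip between -0.005 and 0.005 m and y of jar in the frame of clip between -0.005 and 0.005 m and z of jar in the frame of clip between 0.005 and 0.011 m and value of joint jaw between 0.008 and 0.0165 m and angle between jar's own z axis and vertical below 0.08 rad and value of joint thread above 1.05 rad), for 0.1 s.
At the end, for the whole second after the job is handed in: Jar seated in the clip within 5 mm (3 mm in height), tilt under 0.08 rad, jaw closed on it (0.008 to 0.0165 m). Cap off its thread, gripped by the fingers, still, not touching the jar, level within 0.25 rad, within 20 mm of the jar's axis, underside 3 to 39 mm above its mouth (x of jar in the frame of clip between -0.005 and 0.005 m and y of jar in the frame of clip between -0.005 and 0.005 m and z of jar in the frame of clip between 0.005 and 0.011 m and value of joint jaw between 0.008 and 0.0165 m and angle between jar's own z axis and vertical below 0.08 rad and value of joint thread above 1 rad and z of cap in the frame of jar between 0.086 and 0.122 m and horizontal distance between cap and jar below 0.02 m and angle between cap's own z axis and vertical below 0.25 rad and linear speed of cap below 0.03 m/s and contact force between the fingers and cap above 1 N and contact force between cap and jar below 0.1 N); the arm keeps its last pose, push and grip.
It fails at once if the jar is tipped (angle between jar's own z axis and vertical above 0.5 rad).
It fails at once if a bystander is moved by more than 3 cm (distance of any of petri, tape, marker from where it was at the start of the episode above 0.03 m).
It also fails if it takes over 51 s, if anything falls off the work surface, if the arm or the gripper's body presses on something with over 40 N, if the wrist force passes 120 N, or if a joint passes its speed limit or range.

ROBOT

A 6-joint arm with a two-finger parallel gripper is mounted at the origin on a cart in front of the work surface, level with it; the furniture and walls round the work are solid. World frame = base frame: x ahead of the robot, y to its left, z up, the work surface at z = 0. Lengths are in mm, angles in rad, forces in N, time in s.
With the tool pointing down it reaches from about 350 to 925 mm from the base axis. Payload 6.4 kg.
Tool frame: the origin (TCP) lies on the centre line of the jaws, within the pads' length; the fingertips stand 11 mm ahead of it and the grasp point (between the pads) lies 8 mm behind it; z points along the fingers, y is the line along which they close (so a half turn about z gives the same grasp; the last joint's range is limited). The gripper opens to 85 mm and grips with 20 to 120 N. Pads are 22 mm wide; open, the fingers measure 114 mm over their backs; the gripper's body (76 mm by 85 mm) begins 54 mm behind the grasp point. The pads swing forward as they close: fully open they stand 13 mm farther back than shut.
Start: joints at [1.012, 0.245, 1.558, -0, 1.339, -0.174], TCP at [243.991, 602.48, 242.29] pointing down, gripper open.
Joint ranges: [-3.13, 3.13], [-1.02, 2.26], [0.13, 2.54], [-0.95, 4.09], [0.21, 2.88], [-2.74, 2.74]. Speed limits (rad/s): [2.57, 2.57, 3.14, 3.14, 3.14, 3.14].

INTERFACE

Orientations are given as [roll, pitch, yaw] about the fixed x, y, z axes, in that order (R = Rz(yaw) Ry(pitch) Rx(roll)).
In Python, from bench import ctrl gives the robot as it stands.
- The arm moves only by the tool send_rows, never from a script. Its argument "rows" is a list of rows, each a list of 2 entries, a list of its own where there are three numbers: the shift along the tool's x, y, z in mm, then the turn about the tool's z in degrees. A call has 1 to 8 rows; each row is the pose to reach, as a shift and turn from the pose commanded when the call began, along the tool's axes at that moment; what a row does not reach only later rows make up. A row lasts 1/10 s, in which the tool goes at most 50 mm and 8.59 degrees, less where a joint would pass 70% of its speed; a pose out of reach is approached as far as the arm can. A call with a gripper value outside its range is refused whole. "fingers" is the finger opening in mm, from 0 to 85.4, set as the call begins (left out, the last holds). The fingers move at their own pace and stop on an object; "force" is the grip in N (left out, the last holds). Time passes only in rows, so rows that repeat a pose let the fingers close. It gives the time, the measured TCP pose, the force, the opening and the grip force at its end, in the units of the state.
- ctrl.observe(): the state, without advancing time (a new reading comes with each control period).
- ctrl.capture(name): name is "scene" or "top" or "wrist"; returns the picture (420x560x3 uint8, blue, green, red); there is no depth.
- ctrl.camera_model(name): a dict with "mtx" (3x3 intrinsics, pixels), "distortion" ([k1, k2, p1, p2, k3] as OpenCV has them; the pictures are not rectified), "R" (3x3) and "t" (3): a world point X has camera coordinates R X + t. Camera axes: x right, y down, z forward; pixel columns grow to the right and rows downward; lengths in mm; the calibration is good to about 2 mm. A picture is of the moment at which its call begins: read the wrist's pose just before it. camera_model takes no time and is no camera call; for the wrist camera it gives the pose at the moment of the call.
- ctrl.job_done(): hands the job in; it is judged then, once.
The state is a dict: "clock": time; "joints": joint angles; "joint_vel": joint speeds; "tau": joint torques, N m; "ee_pos": TCP position; "ee_rot": TCP orientation; "wrist_force": force on the tool from outside, world axes, zero at the start; "torque": the same for the moment, N m; "finger_gap": finger opening in mm; "grasp_force": force on a finger pad.
Only numpy, scipy, OpenCV 4.12 (cv2) and the standard library are available. Lean on these libraries where they do the work, as an engineer would, in place of code of your own. Each camera call takes 0.05 s, during which the arm holds its last target. There are 200 camera calls.

## Working session

There is one attempt and no reset: what is moved stays moved. The work goes in short steps, Python scripts to look and compute and a tool call to move; the robot and the scene stay as the last step left them, time stands still between calls to the robot, and variables do not carry over. Pictures are saved under pics/ and viewed, at most 10 in all, crops included, and the job is handed in when it is done.

Besides the shell and the picture viewer there is one more tool, called after "Request:" by a JSON object that holds its "api" and its "payload". send_rows: Moves the arm, as the interface text tells. Its arguments: {"type":"object","properties":{"rows":{"type":"array","items":{"type":"array"}},"fingers":{"type":"number"},"force":{"type":"number"}},"required":["rows"]}

```bash
ls; mkdir -p pics
python3 - <<'E'
from bench import ctrl
import cv2,numpy as np
a=ctrl.capture("scene");b=ctrl.capture("top")
cv2.imwrite("pics/scene.png",a);cv2.imwrite("pics/top.png",b)
print(ctrl.observe())
for n in("scene","top","wrist"):print(n,ctrl.camera_model(n))
E
```

```text
pics
{'clock': 0.1, 'joints': array([ 1.01185437e+00,  2.45769797e-01,  1.55893047e+00,  5.88285282e-06,
        1.33867065e+00, -1.74112469e-01]), 'joint_vel': array([ 0.00051937, -0.00263438, -0.00416237, -0.00130448, -0.00114203,
        0.00134643]), 'tau': array([ 3.02894014e-04, -4.30676150e+01, -3.27127969e+01, -1.68467973e-04,
        2.91252189e-03, -3.53462292e-05]), 'ee_pos': array([243.74678798, 602.03718898, 241.25351688]), 'ee_rot': array([-3.13984227e+00, -3.13690893e-04,  2.75676154e+00]), 'wrist_force': array([-0.02814717,  0.1323007 , -0.16536163]), 'torque': array([ 0.05999678, -0.02766305,  0.00220464]), 'grasp_force': 0.0, 'finger_gap': 85.314089246614}
scene {'mtx': array([[441.06078365,   0.        , 269.8046854 ],
       [  0.        , 441.06078365, 211.96721047],
       [  0.        ,   0.        ,   1.        ]]), 'distortion': array([0.02917459, 0.        , 0.        , 0.        , 0.        ]), 'R': array([[-0.96304506, -0.26926927,  0.00618645],
       [-0.23747379,  0.8380425 , -0.49121377],
       [ 0.12708426, -0.47453012, -0.87101708]]), 't': array([ 5
[... 268 characters left out ...]
 0.        , 0.        ]), 'R': array([[ 0.01130202, -0.99973501,  0.02005423],
       [-0.98880834, -0.0141577 , -0.14851809],
       [ 0.14876265, -0.01815123, -0.98870633]]), 't': array([ 49.23095407, 553.08176855, 887.20306362])}
wrist {'mtx': array([[289.30377054,   0.        , 279.11004011],
       [  0.        , 289.30377054, 209.34529257],
       [  0.        ,   0.        ,   1.        ]]), 'distortion': array([-0.05640579,  0.        ,  0.        ,  0.        ,  0.        ]), 'R': array([[ 0.37526799,  0.92691347, -0.00231306],
       [ 0.89424117, -0.36138138,  0.26407618],
       [ 0.24393987, -0.10116777, -0.96449905]]), 't': array([-647.81623923,  -34.1557637 ,  377.92088622])}
```

View pics/scene.png

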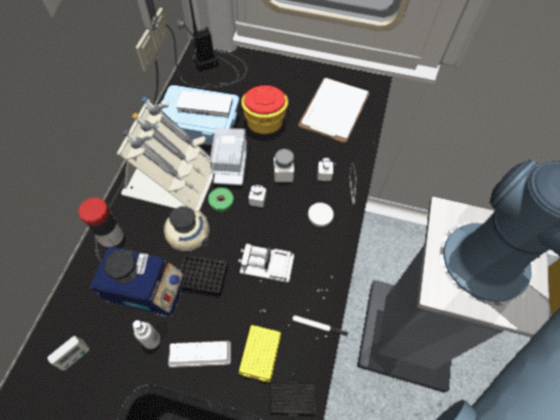

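View pics/top.png

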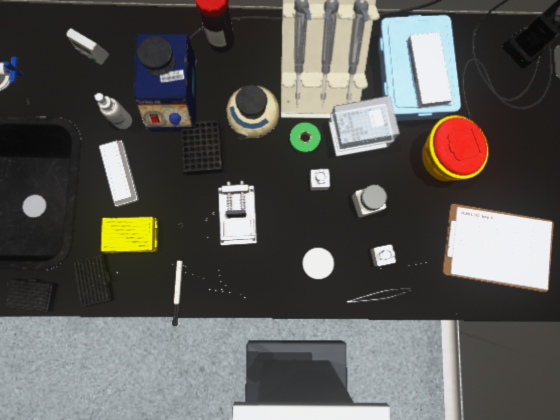

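The scene and top views show three jar-like things. In top-view pixels they are (370,200), (319,179) and (383,256). The one at (370,200) with the grey cap is clearly the largest, so it is the jar meant. The clip is at (238,213) with its jaw towards +x (up), the petri dish at (318,263), the tape at (305,137) and the marker at (178,290). I'll confirm with one enlarged crop.

Run:
```python
import cv2
a=cv2.imread("pics/top.png")[165:275,210:400]
cv2.imwrite("pics/crop1.png",cv2.resize(a,None,fx=4.2,fy=4.2,interpolation=cv2.INTER_CUBIC))
```

```text
(no output)
```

View pics/crop1.png

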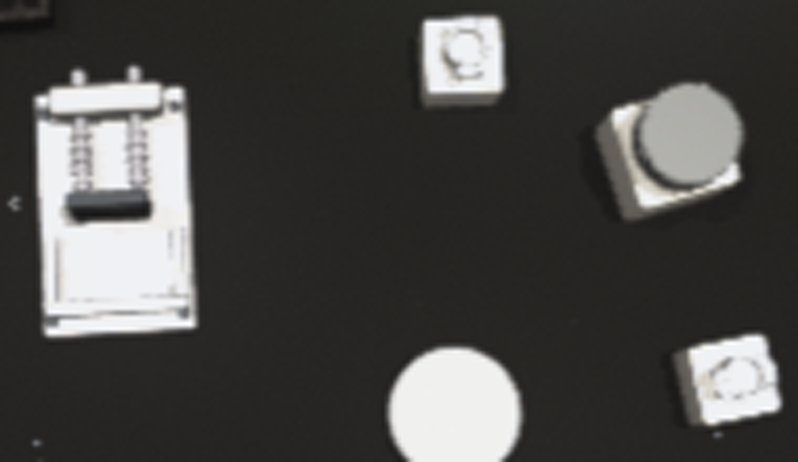

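The crop confirms the choice: the big jar has its cap centre at crop (690,134) and its body lower left, rotated about 15–20°. The clip's plate corners are at about (36,95), (186,88), (196,327) and (45,335), the jaw top is at (68..150,193), and the lip is near the lower edge. Next I'll fit both poses.

```bash
cat > h.py <<'E'
import cv2,numpy as np
from scipy.optimize import least_squares,minimize
def proj(X,m):
    r,_=cv2.Rodrigues(m["R"]); return cv2.projectPoints(np.float64(X).reshape(-1,1,3),r,np.float64(m["t"]),m["mtx"],m["distortion"])[0].reshape(-1,2)
def place(P,x,y,a,z=0):
    c,s=np.cos(a),np.sin(a);P=np.float64(P);return np.c_[x+c*P[:,0]-s*P[:,1],y+s*P[:,0]+c*P[:,1],P[:,2]+z]
def ray(uv,m,z):
    p=cv2.undistortPoints(np.float64(uv).reshape(-1,1,2),m["mtx"],m["distortion"]).reshape(-1,2)
    d=np.c_[p,np.ones(len(p))]@m["R"];C=-m["R"].T@m["t"];return C+d*((z-C[2])/d[:,2])[:,None]
t=np.linspace(0,2*np.pi,48,endpoint=False)
BOX=[[i,j,k] for i in(-26,26) for j in(-26,26) for k in(0,53)]
CAP=[[24*np.cos(q),24*np.sin(q),k] for q in t for k in(64,87)]
def jarmask(p,m,shape,z=0,S=4):
    M=np.zeros((shape[0]*S,shape[1]*S),np.uint8)
    for P in(BOX,CAP):
        h=cv2.convexHull(np.float32((proj(place(P,*p,z),m)+.5)*S)).astype(int);cv2.fillConvexPoly(M,h,255)
    return cv2.resize(M,shape[::-1],interpolation=cv2.INTER_AREA)/255.
def fitjar(img,m,p0,z=0,thr=70):
    g=img.max(2).astype(float);soft=np.clip((g-30)/(thr),0,1)
    M0=jarmask(p0,m,g.shape,z);roi=cv2.dilate(M0,np.ones((13,13)))>0
    f=lambda p:np.abs(jarmask(p,m,g.shape,z)-soft)[roi].sum()
    sx=np.array([[0,0,0],[6,0,0],[0,6,0],[0,0,.15]])+p0
    r=minimize(f,p0,method="Nelder-Mead",options=dict(initial_simplex=sx,xatol=.02,fatol=.01));return r.x,r.fun,f(p0)
E
python3 - <<'E'
from h import *
from bench import ctrl
m=ctrl.camera_model("top");ms=ctrl.camera_model("scene")
a=cv2.imread("pics/top.png");b=cv2.imread("pics/scene.png")
c2=lambda u:(np.float64(u)+.5)/4.2-.5+[210,165]
cap=ray(c2([[690,134]]),m,87)[0];print("cap",cap)
for y0 in(.15,.35):
    p,f,f0=fitjar(a,m,np.array([cap[0],cap[1],y0]));print("jar top",p,f,f0)
q,f,f0=fitjar(b,ms,p);print("jar scene",q,f,f0)
pl=c2([[36,95],[186,88],[196,327],[45,335]])
W=ray(pl,m,8);print(W)
print("jaw top front/back", ray(c2([[68,193],[150,191],[150,205],[68,207]]),m,58))
def res(v):
    x,y,t,x0=v
    P=[[x0+124,38,8],[x0+124,-38,8],[x0,-38,8],[x0,38,8]]
    H=[[80,None,38]]
    return (proj(place(P,x,y,t),m)-pl).ravel()
# x0 fixed by trial: solve pose of plate centre
r=least_squares(lambda v:res([v[0],v[1],v[2],-62]),[500,100,0]);print("plate centre",r.x,r.fun.round(2))
p=ray(c2([[238,0],[70,18]]),m,0)
print("petri",ray(c2([[455,412]]),m,16),"tape",ray([[305,137]],m,19))
E
```

```text
cap [ 563.8019074  -115.20174891   87.        ]
jar top [ 5.65013767e+02 -1.16584646e+02  2.95100567e-01] 139.6170868347339 205.59131652661063
jar top [ 5.65065271e+02 -1.16328259e+02  3.00820679e-01] 145.89943977591037 183.64173669467786
jar scene [ 5.64753563e+02 -1.19267382e+02  4.45209800e-01] 191.81652661064425 218.74145658263305
[[592.68663545 203.82284273   8.        ]
 [597.51461837 127.16720597   8.        ]
 [475.01543405 119.40528943   8.        ]
 [470.07035124 195.12609064   8.        ]]
jaw top front/back [[535.52393541 179.95502873  58.        ]
 [537.04891079 140.54618413  58.        ]
 [530.24036699 140.37528668  58.        ]
 [528.72534682 179.74032754  58.        ]]
plate centre [5.33843545e+02 1.61380113e+02 6.63572483e-02] [ 0.2  -0.23 -0.18 -0.33  0.02  0.24 -0.04  0.29]
petri [[433.90202371 -10.6642162   16.        ]] tape [[704.43517041  18.04842864  19.        ]]
```

Request:
{"api": "send_rows", "payload": {"rows": [[[-50,-48,4],-4],[[-110,-105,12],-10],[[-175,-168,20],-16],[[-240,-230,30],-22],[[-305,-292,40],-28],[[-365,-350,50],-33],[[-415,-398,55],-37],[[-450,-432,60],-39]]}}

```text
clock: 0.9
ee_pos: [407.1, 237.2, 204.5]
ee_rot: [-3.142, -0.0, -2.843]
wrist_force: [1.5, -0.1, 0.2]
finger_gap: 85.3
grasp_force: 0.0
```

```bash
cat >> h.py <<'E'
from scipy.spatial.transform import Rotation as Ro
def to(ctrl,x,y,z,psi):
    o=ctrl.observe();R=Ro.from_euler("xyz",o["ee_rot"]);d=R.inv().apply(np.array([x,y,z])-o["ee_pos"])
    t=-np.degrees(psi-o["ee_rot"][2]);t=(t+180)%360-180
    print("clk",o["clock"],"pos",o["ee_pos"].round(1),"rot",o["ee_rot"].round(4),"gap",round(o["finger_gap"],1),"gf",round(o["grasp_force"],1),"F",o["wrist_force"].round(1),"T",o["torque"].round(2),"q6",o["joints"][5].round(2))
    print("SHIFT",d.round(1),"TURN",t.round(2))
E
python3 -c "
from h import *
from bench import ctrl
to(ctrl,565,-117,180,3.44)"
```

```text
clk 0.9 pos [407.1 237.2 204.5] rot [-3.1416e+00 -1.0000e-04 -2.8434e+00] gap 85.3 gf 0.0 F [ 1.5 -0.1  0.2] T [0.04 0.01 0.01] q6 -1.58
SHIFT [ -46.9 -385.    24.5] TURN -0.01
```

Request:
{"api": "send_rows", "payload": {"rows": [[[-6,-48,4],0],[[-12,-96,8],0],[[-18,-144,12],0],[[-24,-192,16],0],[[-30,-240,20],0],[[-36,-288,24],0],[[-42,-336,24],0],[[-47,-375,24],0]]}}

```text
clock: 1.7
ee_pos: [561.5, -108.3, 180.4]
ee_rot: [3.141, -0.001, -2.847]
wrist_force: [0.6, 0.4, 0.2]
finger_gap: 85.7
grasp_force: 0.0
```

Request:
{"api": "send_rows", "payload": {"rows": [[[0,0,0],0],[[0,0,0],0],[[0,0,0],0]]}}

```text
clock: 2.0
ee_pos: [560.6, -104.8, 180.4]
ee_rot: [3.141, -0.001, -2.845]
wrist_force: [-0.2, -0.1, 0.3]
finger_gap: 85.6
grasp_force: 0.0
```

Run:
```python
from h import *
from bench import ctrl
to(ctrl,565,-117,180,3.44)
m=ctrl.camera_model("wrist");w=ctrl.capture("wrist");cv2.imwrite("pics/w1.png",w)
print("C",-m["R"].T@m["t"])
for y0 in(.2,.35):
    p,f,f0=fitjar(w,m,np.array([565,-117,y0]));print("jar wrist",p,f,f0)
for P in(BOX,CAP):
    h=cv2.convexHull(np.float32(proj(place(P,*p),m))).astype(int);cv2.polylines(w,[h],True,(0,0,255),1)
cv2.imwrite("pics/w1o.png",w)
```

```text
clk 2.0 pos [ 560.6 -104.8  180.4] rot [ 3.1405e+00 -1.0000e-03 -2.8449e+00] gap 85.6 gf 0.0 F [-0.2 -0.1  0.3] T [0.02 0.07 0.06] q6 -2.25
SHIFT [ -0.7 -12.9   0.4] TURN -0.1
C [ 496.3884807  -125.59197222  311.21042364]
jar wrist [ 5.65278387e+02 -1.18026808e+02  3.06446366e-01] 557.8843137254902 770.6176470588235
jar wrist [ 5.65299592e+02 -1.18099833e+02  3.06322793e-01] 566.1193277310924 662.6789915966386
```

View pics/w1o.png

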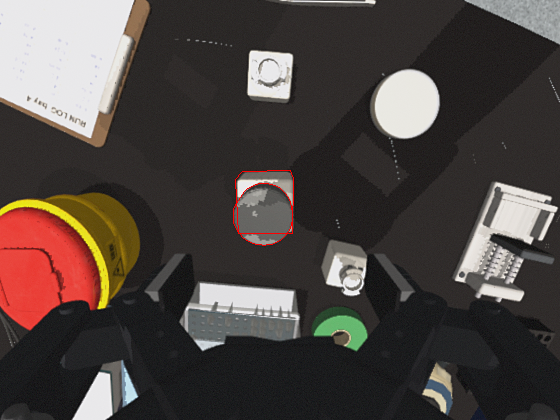

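The wrist view, with the fitted outline drawn on, shows the outline sitting on the jar body at (265,200) and its cap at (264,214). The fit is consistent with the top camera. The fingers have free room on both sides, so I'll descend to grasp.

```bash
python3 -c "
from h import *
from bench import ctrl
to(ctrl,565.2,-117.7,39,3.446)"
```

```text
clk 2.05 pos [ 560.6 -104.7  180.6] rot [ 3.1409e+00 -7.0000e-04 -2.8444e+00] gap 85.4 gf 0.0 F [-0.6  0.3  0.6] T [ 0.01 -0.04 -0.01] q6 -2.25
SHIFT [ -0.6 -13.9 141.6] TURN -0.41
```

Request:
{"api": "send_rows", "payload": {"rows": [[[-0.6,-7,10],-0.4],[[-0.6,-13.9,30],-0.4],[[-0.6,-13.9,60],-0.4],[[-0.6,-13.9,85],-0.4],[[-0.6,-13.9,105],-0.4],[[-0.6,-13.9,122],-0.4],[[-0.6,-13.9,134],-0.4],[[-0.6,-13.9,141],-0.4]], "fingers": 85.4}}

```text
clock: 2.85
ee_pos: [565.1, -118.4, 38.5]
ee_rot: [3.14, -0.001, -2.838]
wrist_force: [-0.5, 0.5, -0.3]
finger_gap: 85.7
grasp_force: 0.0
```

Request:
{"api": "send_rows", "payload": {"rows": [[[0,0,0],0],[[0,0,0],0],[[0,0,0],0],[[0,0,0],0],[[0,0,0],0],[[0,0,0],0],[[0,0,0],0],[[0,0,0],0]], "fingers": 45, "force": 45}}

```text
clock: 3.65
ee_pos: [566.8, -119.2, 41.2]
ee_rot: [-3.141, 0.002, -2.839]
wrist_force: [-1.0, 1.7, 6.7]
finger_gap: 51.1
grasp_force: 49.4
```

```bash
python3 -c "
from h import *
from bench import ctrl
to(ctrl,565.2,-117.7,39,3.446)"
```

```text
clk 3.65 pos [ 566.8 -119.2   41.2] rot [-3.1407e+00  1.8000e-03 -2.8387e+00] gap 51.1 gf 49.4 F [-1.   1.7  6.7] T [0.49 0.14 0.1 ] q6 -2.28
SHIFT [1.1 1.9 2.2] TURN -0.09
```

Request:
{"api": "send_rows", "payload": {"rows": [[[0,0,0],0],[[0,0,0],0],[[0,0,-2],0],[[0,0,-8],0],[[0,0,-20],0],[[0,0,-40],0],[[0,0,-60],0],[[0,0,-75],0]], "force": 90}}

```text
clock: 4.45
ee_pos: [566.2, -119.2, 116.7]
ee_rot: [-3.141, 0.001, -2.839]
wrist_force: [0.1, -0.3, -3.2]
finger_gap: 50.4
grasp_force: 94.1
```

Request:
{"api": "send_rows", "payload": {"rows": [[[0,0,-5],0],[[0,0,-5],0],[[0,0,-5],0]]}}

```text
clock: 4.75
ee_pos: [565.2, -118.7, 119.0]
ee_rot: [3.141, -0.001, -2.839]
wrist_force: [0.4, -0.0, -4.2]
finger_gap: 50.0
grasp_force: 94.2
```

```bash
python3 -c "
from h import *
from bench import ctrl
c,s=np.cos(.066),np.sin(.066)
to(ctrl,515.7-34*c,160.0-34*s,115,.066+np.pi)
o=ctrl.observe();p=o['ee_pos'];psi=o['ee_rot'][2]+np.pi
for n in('wrist','top'):
    m=ctrl.camera_model(n);w=ctrl.capture(n);cv2.imwrite('pics/lift_%s.png'%n,w)
    print(n,fitjar(w,m,np.array([p[0],p[1],psi]),z=p[2]-39),p,psi)
"
```

```text
clk 4.75 pos [ 565.2 -118.7  119. ] rot [ 3.1405e+00 -1.4000e-03 -2.8387e+00] gap 50.0 gf 94.2 F [ 0.4 -0.  -4.2] T [ 0.02 -0.04  0.02] q6 -2.28
SHIFT [ -2.9 288.8   4.4] TURN 13.57
wrist (array([ 544.93366393, -128.29283385,    0.64884203]), np.float64(5636.595518207283), np.float64(10613.617366946779)) [ 565.15903384 -118.72684009  119.04852597] 0.3028527504830847
top (array([ 5.60426361e+02, -1.31534983e+02, -2.32268516e-01]), np.float64(721.7518207282912), np.float64(958.4857142857143)) [ 565.15903384 -118.72684009  119.04852597] 0.3028527504830847
```

Request:
{"api": "send_rows", "payload": {"rows": [[[0,15,1],2],[[0,50,2],4],[[0,95,3],6],[[0,140,4],8],[[0,185,4],10],[[-1,230,4],12],[[-2,265,4],13.6],[[-3,284,4],13.6]]}}

```text
clock: 5.65
ee_pos: [482.2, 155.3, 115.0]
ee_rot: [3.141, -0.002, -3.074]
wrist_force: [0.4, -0.4, -4.5]
finger_gap: 50.2
grasp_force: 94.5
```

Request:
{"api": "send_rows", "payload": {"rows": [[[0,4.5,0],0],[[0,4.5,0],0],[[0,4.5,0],0],[[0,4.5,0],0]]}}

```text
clock: 6.05
ee_pos: [484.1, 156.5, 115.8]
ee_rot: [-3.141, -0.0, -3.078]
wrist_force: [0.2, 0.2, -4.6]
finger_gap: 50.3
grasp_force: 94.5
```

```bash
python3 -c "
from h import *
from bench import ctrl
c,s=np.cos(.066),np.sin(.066)
to(ctrl,515.7-34*c,160.0-34*s,71,.066+np.pi)
w=ctrl.capture('wrist');t=ctrl.capture('top')
t=cv2.resize(t[150:260,180:300],(600,550),interpolation=cv2.INTER_CUBIC)
cv2.imwrite('pics/w2.png',w);cv2.imwrite('pics/t2.png',t)
"
```

```text
clk 6.05 pos [484.1 156.5 115.8] rot [-3.1414e+00 -2.0000e-04 -3.0776e+00] gap 50.3 gf 94.5 F [ 0.2  0.2 -4.6] T [-0.02  0.05  0.01] q6 -1.55
SHIFT [ 2.2  1.4 44.8] TURN -0.11
```

View pics/w2.png

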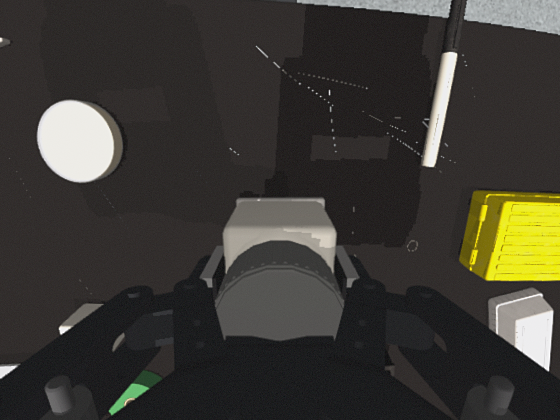

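The wrist view shows the jar held upright between the pads. Its near face spans columns 224–337, with the bottom edge at about row 199 from column 237 to 325. The clip is hidden behind the gripper. Next I'll work out the jar's offset in the grasp.

```bash
python3 -c "
from h import *
from bench import ctrl
o=ctrl.observe();m=ctrl.camera_model('wrist');p=o['ee_pos'];R=Ro.from_euler('xyz',o['ee_rot'])
w=cv2.imread('pics/w2.png').max(2)
print(w[192:212,[250,280,310]].T)
for zb in(41.2,):
  W=ray([[237,199.5],[325,199.5]],m,p[2]-zb);print((W-p).round(1),R.inv().apply(W-p).round(1))
# model prediction of box edges for jar centred at tcp
for dx in(-2,0,2):
  print(dx,proj(place(BOX,p[0]+dx,p[1],o['ee_rot'][2]+np.pi,p[2]-41.2),m)[[0,2,1,3]].round(1).tolist())
"
```

```text
[[ 29  28  31  31  32  50  95 115 128 116 108 109 111 111 109 109 111 111
  112 110]
 [ 28  33  29  27  33  58  99 121 127 115 109 112 111 111 111 110 112 111
  109 113]
 [ 35  35  34  33  36  63 107 147 155 126 108 112 110 111 114 114 112 113
  112 112]]
[[-24.8 -28.5 -41.2]
 [-28.2  25.2 -41.2]] [[ 26.5 -26.8  41.2]
 [ 26.5  27.   41.2]]
-2 [[238.4, 197.2], [323.7, 197.2], [221.9, 224.5], [341.8, 224.5]]
0 [[238.4, 200.3], [323.4, 200.4], [221.8, 228.8], [341.3, 228.9]]
2 [[238.3, 203.5], [323.0, 203.5], [221.8, 233.2], [340.7, 233.2]]
```

View pics/t2.png

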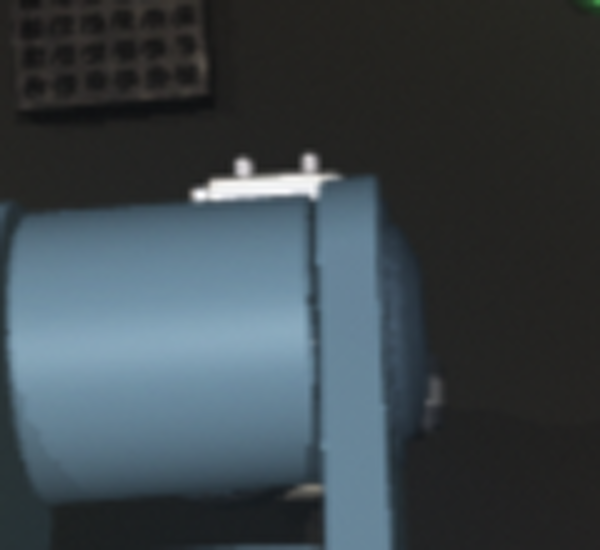

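The top view is blocked by the arm and shows only the clip housing at (260,188), so it can't help here. The jar is upright and sits about 1.5 mm back in the grasp. I'll refine the clip pose from the earlier wrist picture.

```bash
python3 -c "
import cv2
a=cv2.imread('pics/w1.png')[170:310,440:560]
cv2.imwrite('pics/crop2.png',cv2.resize(a,None,fx=4.2,fy=4.2,interpolation=cv2.INTER_CUBIC))"
```

```text
(no output)
```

View pics/crop2.png

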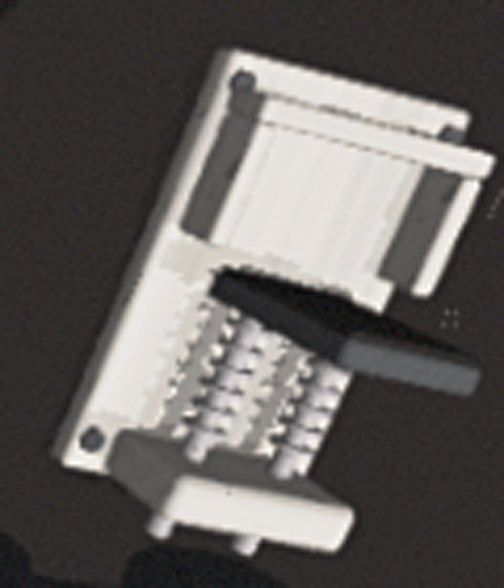

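The enlarged crop shows these clip points:
- Plate top corners: (228,51), (469,110) and (67,462).
- Jaw top front edge: (347,334) to (480,369).
- Front lip: from (262,95) to (490,165).

Now I'll fit the pose from them.

```bash
python3 -c "
from h import *
from bench import ctrl
o=ctrl.observe();m=ctrl.camera_model('wrist')
T=lambda p,r:(Ro.from_euler('xyz',r).as_matrix(),np.array(p))
R1,p1=T(o['ee_pos'],o['ee_rot']);R0,p0=T([560.6,-104.75,180.5],[3.1407,-.0009,-2.8447])
# x_cam=Rc X+t ; X=R1 y+p1
Rt=m['R']@R1;tt=m['R']@p1+m['t'];m['R']=Rt@R0.T;m['t']=tt-m['R']@p0
print('C',-m['R'].T@m['t'])
px=(np.array([[228,51],[469,110],[67,462],[347,334],[480,369]])+.5)/4.2-.5+[440,170]
P=[[-44,-38,8],[-44,38,8],[80,-38,8],[14,-20,58],[14,20,58]]
for idx in([0,1,2],[0,1,2,3,4]):
  r=least_squares(lambda v:(proj(place(np.array(P)[idx],*v),m)-px[idx]).ravel(),[515,160,.066]);print(r.x,r.fun.round(1))
c,s=np.cos(.066),np.sin(.066)
"
```

```text
C [ 496.62725389 -125.51464567  311.25707706]
[5.16411075e+02 1.56671691e+02 9.31071060e-02] [ 0.3 -0.7  0.7 -0.6 -0.9  1.6]
[5.16498104e+02 1.56063685e+02 8.63838067e-02] [ 0.1 -0.9  0.3 -0.5 -1.7  1.3  0.   0.9  1.2 -0.5]
```

Request:
{"api": "send_rows", "payload": {"rows": [[[0,0,-15],0],[[-10,0,-35],0],[[-35,0,-50],0],[[-65,0,-50],0],[[-95,0,-50],0],[[-110,0,-50],0],[[-115,0,-50],0],[[-115,0,-50],0]]}}

```text
clock: 6.95
ee_pos: [598.6, 164.5, 165.6]
ee_rot: [-3.142, -0.001, -3.077]
wrist_force: [0.1, 0.1, -3.8]
finger_gap: 50.3
grasp_force: 94.6
```

Request:
{"api": "send_rows", "payload": {"rows": [[[0,0,0],0],[[0,0,0],0]]}}

```text
clock: 7.15
ee_pos: [597.6, 165.0, 165.8]
ee_rot: [-3.142, -0.001, -3.076]
wrist_force: [-0.2, -0.4, -4.2]
finger_gap: 50.2
grasp_force: 94.6
```

```bash
python3 -c "
from h import *
from bench import ctrl
import pickle
to(ctrl,480,157,110,.075+np.pi)
m=ctrl.camera_model('wrist');w=ctrl.capture('wrist');pickle.dump(m,open('m3.pkl','wb'));cv2.imwrite('pics/w3.png',w)
q=proj(place([[-44,-38,8],[80,38,8],[14,0,58]],516,157.7,.075),m);print(q)
u0,v0=160,20
w=w[v0:v0+200,u0:u0+240];cv2.imwrite('pics/w3c.png',cv2.resize(w,None,fx=3,fy=3,interpolation=cv2.INTER_CUBIC))
"
```

```text
clk 7.15 pos [597.6 165.  165.8] rot [-3.1416e+00 -8.0000e-04 -3.0760e+00] gap 50.2 gf 94.6 F [-0.2 -0.4 -4.2] T [-0.03  0.01 -0.02] q6 -1.55
SHIFT [117.8  -0.2  55.9] TURN -0.54
[[236.65887458  66.1580803 ]
 [316.22893234 196.34548679]
 [278.25942668 129.8627877 ]]
```

View pics/w3c.png

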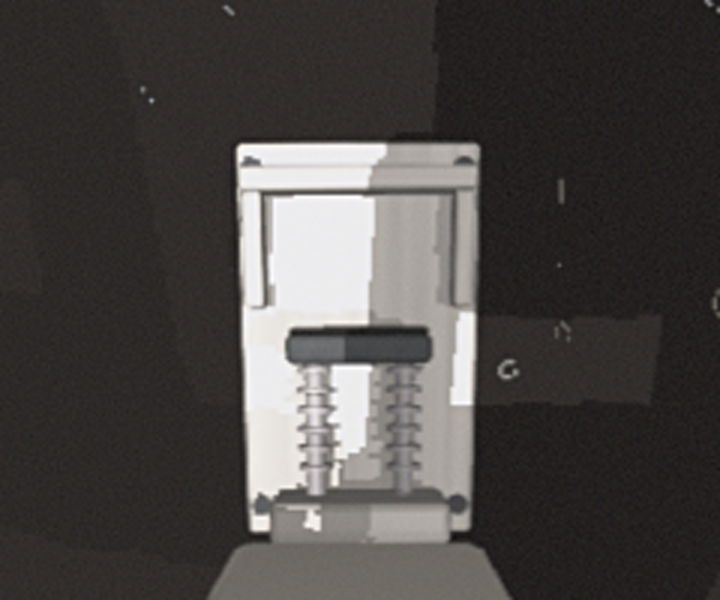

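This view shows the whole clip clearly:
- Plate front corners: (237,144) and (480,144).
- Plate rear corners: (248,532) and (471,532).
- Jaw top front edge: (286,331) to (431,331).
- Lip inner edge: row 190.

```bash
python3 -c "
from h import *
import pickle
from bench import ctrl
m=pickle.load(open('m3.pkl','rb'))
px=(np.array([[237,143],[480,143],[248,532],[471,532],[286,333],[431,333],[265,190],[454,190]])+.5)/3-.5+[160,20]
P=np.array([[-44,-38,8],[-44,38,8],[80,-38,8],[80,38,8],[14,-20,58],[14,20,58],[-26,-29,22],[-26,29,22]])
for idx in([0,1,2,3],list(range(8))):
  r=least_squares(lambda v:(proj(place(P[idx],*v),m)-px[idx]).ravel(),[515,160,.066]);print(r.x,r.fun.round(1))
x,y,a=r.x;c,s=np.cos(a),np.sin(a);d=-32
to(ctrl,x+c*d,y+s*d,110,a+np.pi)
to(ctrl,x+c*d,y+s*d,69,a+np.pi)
"
```

```text
[5.16900559e+02 1.58737036e+02 6.76941929e-02] [-0.6 -0.4  0.7 -0.6 -0.   0.7 -0.1  0.5]
[5.16342911e+02 1.58712461e+02 6.67082465e-02] [-0.5 -1.1  0.8 -1.2 -0.1  0.1 -0.1  0.  -0.7 -0.2  1.1 -0.3 -1.3  1.4
  0.9  1.3]
clk 7.2 pos [597.7 165.  165.9] rot [-3.1416e+00 -6.0000e-04 -3.0759e+00] gap 49.4 gf 94.6 F [-0.1 -0.6 -4.4] T [0.02 0.01 0.01] q6 -1.55
SHIFT [113.6  -1.   55.9] TURN -0.06
clk 7.2 pos [597.7 165.  165.9] rot [-3.1416e+00 -6.0000e-04 -3.0759e+00] gap 49.4 gf 94.6 F [-0.1 -0.6 -4.4] T [0.02 0.01 0.01] q6 -1.55
SHIFT [113.5  -1.   96.9] TURN -0.06
```

Request:
{"api": "send_rows", "payload": {"rows": [[[20,0,0],0],[[50,-0.5,0],0],[[82,-1,5],0],[[104,-1,20],0],[[113,-1,42],0],[[113.5,-1,66],0],[[113.5,-1,86],0],[[113.5,-1,96],0]]}}

```text
clock: 8.0
ee_pos: [483.7, 156.5, 68.5]
ee_rot: [-3.142, -0.003, -3.076]
wrist_force: [-0.5, 0.4, -4.6]
finger_gap: 50.5
grasp_force: 94.6
```

Request:
{"api": "send_rows", "payload": {"rows": [[[0,0,0],0],[[0,0,0],0],[[0,0,0],0]]}}

```text
clock: 8.3
ee_pos: [486.4, 156.7, 71.3]
ee_rot: [3.142, 0.003, -3.076]
wrist_force: [0.9, -0.6, -4.1]
finger_gap: 50.2
grasp_force: 94.6
```

```bash
cat >> h.py <<'E'
CL=(516.6,158.7,.067)
def toc(ctrl,dx,z,dy=0,dpsi=np.pi):
    x,y,a=CL;c,s=np.cos(a),np.sin(a);p=ctrl.observe()["ee_pos"][:2]-[x,y]
    print("TCP in clip",round(c*p[0]+s*p[1],1),round(-s*p[0]+c*p[1],1));to(ctrl,x+c*dx-s*dy,y+s*dx+c*dy,z,a+dpsi)
E
python3 -c "
from h import *
from bench import ctrl
toc(ctrl,6,69)"
```

```text
TCP in clip -30.3 0.0
clk 8.3 pos [486.4 156.7  71.3] rot [ 3.1415e+00  2.6000e-03 -3.0760e+00] gap 50.2 gf 94.6 F [ 0.9 -0.6 -4.1] T [-0.   -0.02 -0.  ] q6 -1.55
SHIFT [-36.3   0.    2.4] TURN -0.08
```

Request:
{"api": "send_rows", "payload": {"rows": [[[-4,0,0.5],0],[[-10,0,1],0],[[-16,0,1],0],[[-21,0,1],0],[[-25,0,1],0],[[-29,0,1],0],[[-33,0,1],0],[[-36.5,0,1],0]]}}

```text
clock: 9.1
ee_pos: [519.0, 159.0, 68.0]
ee_rot: [-3.141, -0.009, -3.075]
wrist_force: [-11.7, -0.4, 1.5]
finger_gap: 50.3
grasp_force: 95.4
```

Request:
{"api": "send_rows", "payload": {"rows": [[[0,0,0],0],[[0,0,0],0],[[0,0,0],0],[[0,0,0],0]]}}

```text
clock: 9.5
ee_pos: [518.8, 159.0, 67.9]
ee_rot: [-3.142, -0.009, -3.075]
wrist_force: [-9.8, 0.1, 1.9]
finger_gap: 50.4
grasp_force: 95.3
```

```bash
python3 -c "
from h import *
from bench import ctrl
toc(ctrl,6,49)
m=ctrl.camera_model('wrist');w=ctrl.capture('wrist');cv2.imwrite('pics/w4.png',w)
o=ctrl.observe();p=o['ee_pos'];R=Ro.from_euler('xyz',o['ee_rot'])
g=w.max(2);print(g[190:206,[255,280,305]].T)
for dx in(-4,-2,0,2):
  print(dx,proj(place(BOX,p[0]+dx,p[1],o['ee_rot'][2]+np.pi,p[2]-41.2),m)[[0,2,1,3]].round(1).tolist())
"
```

```text
TCP in clip 2.2 0.2
clk 9.5 pos [518.8 159.   67.9] rot [-3.1415 -0.0089 -3.0753] gap 50.4 gf 95.3 F [-9.8  0.1  1.9] T [-0.05  1.66  0.16] q6 -1.55
SHIFT [-4.  -0.2 18.8] TURN -0.04
[[179 140 161 164 157 161 158 160 160 161 157 132 124 126 124 128]
 [153 135 133 160 160 157 157 157 158 157 155 131 124 126 127 127]
 [191 167 150 155 156 153 155 154 154 154 151 133 124 125 126 129]]
-4 [[238.6, 194.4], [324.0, 194.4], [222.0, 219.6], [342.2, 219.6]]
-2 [[238.5, 197.6], [323.6, 197.6], [221.9, 224.0], [341.7, 224.0]]
0 [[238.4, 200.8], [323.3, 200.8], [221.8, 228.4], [341.1, 228.4]]
2 [[238.3, 203.9], [322.9, 204.0], [221.8, 232.7], [340.6, 232.7]]
```

View pics/w4.png

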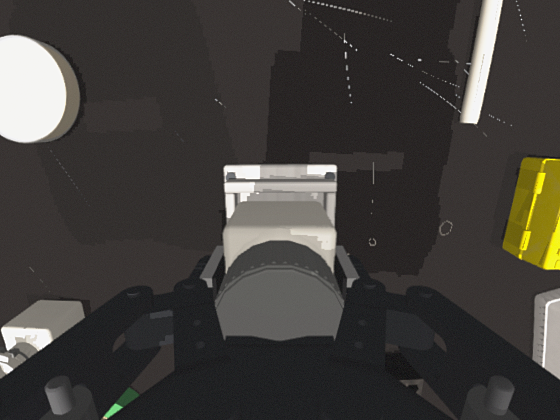

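The jar is centred between the cheeks. Its bottom edge is at row 198–201, columns 238–323, and the lip is at rows 181–192. It only just clears the lip, so I'll push about 4 mm further and then lower.

Request:
{"api": "send_rows", "payload": {"rows": [[[-1.5,0,0],0],[[-3,0,0],0],[[-4.5,0,0],0],[[-5,0,0],0],[[-5,0,0],0],[[-5,0,0],0]]}}

```text
clock: 10.15
ee_pos: [523.4, 159.3, 67.8]
ee_rot: [-3.141, -0.01, -3.075]
wrist_force: [-11.2, -0.7, 3.9]
finger_gap: 50.1
grasp_force: 95.4
```

Request:
{"api": "send_rows", "payload": {"rows": [[[0,0,2],0],[[0,0,4],0],[[0,0,6],0],[[0,0,8],0],[[0,0,10],0],[[0,0,12],0],[[0,0,12],0],[[0,0,12],0]]}}

```text
clock: 10.95
ee_pos: [523.1, 159.5, 55.4]
ee_rot: [3.141, -0.01, -3.075]
wrist_force: [-12.1, -0.1, 1.9]
finger_gap: 50.1
grasp_force: 95.5
```

```bash
python3 -c "
from h import *
from bench import ctrl
toc(ctrl,6,49)"
```

```text
TCP in clip 6.5 0.3
clk 10.95 pos [523.1 159.5  55.4] rot [ 3.1415 -0.0104 -3.0752] gap 50.1 gf 95.5 F [-12.1  -0.1   1.9] T [0.03 1.77 0.19] q6 -1.55
SHIFT [ 0.4 -0.3  6.4] TURN -0.03
```

Request:
{"api": "send_rows", "payload": {"rows": [[[0,0,2],0],[[0,0,4],0],[[0,0,5],0],[[0,0,6],0],[[0,0,7],0],[[0,0,7],0],[[0,0,7],0]]}}

```text
clock: 11.65
ee_pos: [523.3, 159.5, 49.6]
ee_rot: [3.142, -0.011, -3.075]
wrist_force: [-16.5, -1.1, 11.0]
finger_gap: 50.3
grasp_force: 96.5
```

```bash
python3 -c "
from h import *
from bench import ctrl
toc(ctrl,6,49)"
```

```text
TCP in clip 6.7 0.4
clk 11.65 pos [523.3 159.5  49.6] rot [ 3.1416 -0.0106 -3.075 ] gap 50.3 gf 96.5 F [-16.5  -1.1  11. ] T [-0.02  2.33  0.15] q6 -1.55
SHIFT [ 0.7 -0.4  0.6] TURN -0.02
```

Request:
{"api": "send_rows", "payload": {"rows": [[[1.5,0,0],0],[[3,0,0],0],[[4,0,0],0],[[5,0,0],0],[[5,0,0],0],[[5,0,0],0]]}}

```text
clock: 12.25
ee_pos: [519.7, 159.3, 49.6]
ee_rot: [3.141, -0.006, -3.075]
wrist_force: [-9.0, 0.9, 4.6]
finger_gap: 50.0
grasp_force: 95.6
```

Request:
{"api": "send_rows", "payload": {"rows": [[[0,0,0],0],[[0,0,0],0],[[0,0,0],0],[[0,0,0],0],[[0,0,0],0],[[0,0,0],0]], "fingers": 85, "force": 40}}

```text
clock: 12.85
ee_pos: [521.9, 158.9, 50.1]
ee_rot: [-3.142, 0.0, -3.076]
wrist_force: [-1.2, 0.3, -0.4]
finger_gap: 85.0
grasp_force: 0.0
```

Request:
{"api": "send_rows", "payload": {"rows": [[[0,0,-4],0],[[0,0,-15],0],[[0,0,-40],0],[[0,0,-75],0],[[0,0,-105],0],[[0,0,-125],0],[[0,0,-135],0],[[0,0,-135],0]]}}

```text
clock: 13.65
ee_pos: [522.7, 159.1, 187.0]
ee_rot: [3.141, 0.004, -3.076]
wrist_force: [0.8, -0.3, -0.4]
finger_gap: 84.9
grasp_force: 0.0
```

```bash
python3 -c "
from h import *
from bench import ctrl
toc(ctrl,80,180)"
```

```text
TCP in clip 6.1 -0.0
clk 13.65 pos [522.7 159.1 187. ] rot [ 3.1415  0.0037 -3.0761] gap 84.9 gf 0.0 F [ 0.8 -0.3 -0.4] T [ 0.    0.05 -0.03] q6 -1.55
SHIFT [-73.9   0.1   7.3] TURN -0.08
```

Request:
{"api": "send_rows", "payload": {"rows": [[[1,0,0],8],[[3,0,0],16],[[6,0,0],24],[[6,0,0],32],[[6,0,0],40],[[6,0,0],48],[[6,0,0],56],[[6,0,0],64]]}}

```text
clock: 14.45
ee_pos: [514.7, 158.4, 183.1]
ee_rot: [-3.139, -0.001, 2.084]
wrist_force: [-0.3, 0.2, -1.5]
finger_gap: 85.1
grasp_force: 0.0
```

Request:
{"api": "send_rows", "payload": {"rows": [[[0,0,0],8],[[0,0,0],14],[[0,0,0],16],[[0,0,0],16],[[0,0,0],16]]}}

```text
clock: 14.95
ee_pos: [515.1, 158.5, 183.8]
ee_rot: [-3.14, -0.0, 1.812]
wrist_force: [0.3, -1.1, 0.0]
finger_gap: 85.1
grasp_force: 0.0
```

Run:
```python
from h import *
import pickle
from bench import ctrl
toc(ctrl,0,87,dpsi=np.radians(100))
m=ctrl.camera_model('wrist');w=ctrl.capture('wrist');pickle.dump(m,open('m5.pkl','wb'));cv2.imwrite('pics/w5.png',w)
p,f,f0=fitjar(w,m,np.array(CL),z=8);print(p,f,f0)
x,y,a=CL
for P,col in((BOX,(0,0,255)),(CAP,(0,0,255))):
    h=cv2.convexHull(np.float32(proj(place(P,x,y,a,8),m))).astype(int);cv2.polylines(w,[h],True,col,1)
c=proj([[x,y,60]],m)[0].astype(int);print(c)
u0,v0=max(0,c[0]-110),max(0,c[1]-90)
w=w[v0:v0+180,u0:u0+220];print(u0,v0);cv2.imwrite('pics/w5c.png',cv2.resize(w,None,fx=3.3,fy=3.3,interpolation=cv2.INTER_CUBIC))
```

```text
TCP in clip -1.5 -0.1
clk 14.95 pos [515.1 158.5 183.8] rot [-3.1396e+00 -3.0000e-04  1.8116e+00] gap 85.1 gf 0.0 F [ 0.3 -1.1  0. ] T [-0.04  0.04  0.  ] q6 -0.15
SHIFT [-0.2  1.7 96.8] TURN -0.04
[5.14377446e+02 1.59156721e+02 1.88598014e-01] 1664.903361344538 1780.3140056022407
[281 205]
171 115
```

View pics/w5c.png

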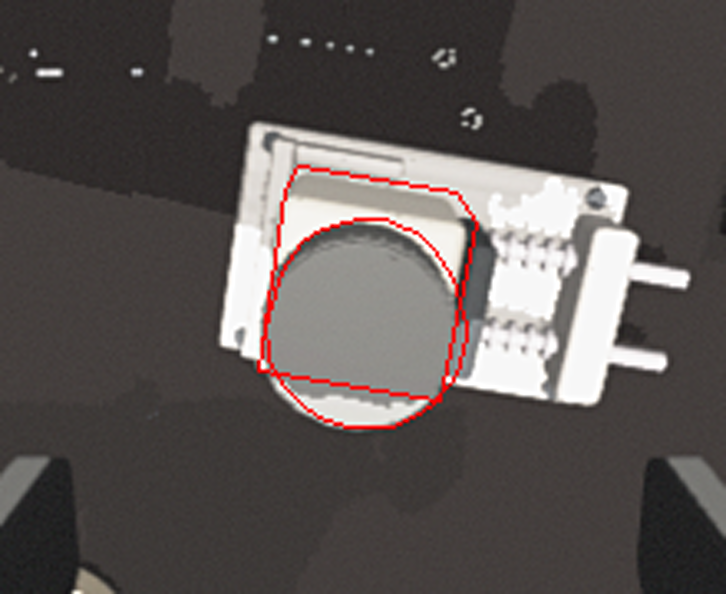

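The jar is seated in the clip. The cap circle centre is at (360,323), against a prediction of (366,324), so it is about 1 mm towards the lip. The jaw, at (472,300), is closed on the jar's right face. Now I'll grip the cap.

```bash
python3 -c "
from h import *
from bench import ctrl
toc(ctrl,-1.2,84,dpsi=np.radians(100))"
```

```text
TCP in clip -1.3 -0.1
clk 15.0 pos [515.3 158.5 184.1] rot [-3.1401e+00 -3.0000e-04  1.8115e+00] gap 85.0 gf 0.0 F [-0.6  1.  -0.2] T [-0.02 -0.02  0.01] q6 -0.15
SHIFT [  0.    0.3 100.1] TURN -0.05
```

Request:
{"api": "send_rows", "payload": {"rows": [[[0,0,15],0],[[0,0,40],0],[[0,0,62],0],[[0,0,80],0],[[0,0,92],0],[[0,0,99],0],[[0,0,100],0],[[0,0,100],0]]}}

```text
clock: 15.8
ee_pos: [516.1, 158.6, 85.3]
ee_rot: [3.141, 0.0, 1.811]
wrist_force: [0.9, -0.8, 0.3]
finger_gap: 85.0
grasp_force: 0.0
```

Request:
{"api": "send_rows", "payload": {"rows": [[[0,0,0],0],[[0,0,0],0],[[0,0,0],0],[[0,0,0],0],[[0,0,0],0],[[0,0,0],0],[[0,0,0],0],[[0,0,0],0]], "fingers": 40, "force": 50}}

```text
clock: 16.6
ee_pos: [515.8, 158.5, 86.1]
ee_rot: [-3.141, 0.0, 1.811]
wrist_force: [-3.2, -0.4, 6.4]
finger_gap: 46.9
grasp_force: 50.6
```

```bash
python3 -c "
from h import *
from bench import ctrl
toc(ctrl,-1.2,84,dpsi=np.radians(100))"
```

```text
TCP in clip -0.8 -0.1
clk 16.6 pos [515.8 158.5  86.1] rot [-3.1413e+00  3.0000e-04  1.8111e+00] gap 46.9 gf 50.6 F [-3.2 -0.4  6.4] T [-0.18  0.59  0.04] q6 -0.15
SHIFT [ 0.2 -0.4  2.1] TURN -0.07
```

Request:
{"api": "send_rows", "payload": {"rows": [[[0,0,0],-2],[[0,0,0],-5],[[0,0,0],-8],[[0,0,0],-12],[[0,0,0],-16],[[0,0,0],-20],[[0,0,0],-24],[[0,0,0],-28]], "force": 60}}

```text
clock: 17.4
ee_pos: [515.9, 158.7, 86.1]
ee_rot: [3.141, -0.0, 2.302]
wrist_force: [-4.5, -0.3, 6.8]
finger_gap: 46.2
grasp_force: 60.3
```

```bash
python3 -c "
from h import *
from bench import ctrl
toc(ctrl,-1.2,84,dpsi=np.radians(180))"
```

```text
TCP in clip -0.7 0.0
clk 17.4 pos [515.9 158.7  86.1] rot [ 3.1415e+00 -2.0000e-04  2.3018e+00] gap 46.2 gf 60.3 F [-4.5 -0.3  6.8] T [-0.09  0.61 -0.22] q6 -0.64
SHIFT [ 0.3 -0.4  2.1] TURN -51.96
```

Request:
{"api": "send_rows", "payload": {"rows": [[[0,0,0],-4],[[0,0,0],-8],[[0,0,0],-12],[[0,0,0],-16],[[0,0,0],-20],[[0,0,0],-24],[[0,0,0],-28],[[0,0,0],-32]]}}

```text
clock: 18.2
ee_pos: [515.9, 158.8, 86.1]
ee_rot: [3.141, 0.0, 2.86]
wrist_force: [-3.4, 0.0, 5.8]
finger_gap: 46.1
grasp_force: 60.4
```

Request:
{"api": "send_rows", "payload": {"rows": [[[0,0,0],-4],[[0,0,0],-8],[[0,0,0],-12],[[0,0,0],-15],[[0,0,0],-18],[[0,0,0],-20],[[0,0,0],-20],[[0,0,0],-20]]}}

```text
clock: 19.0
ee_pos: [516.0, 158.9, 86.1]
ee_rot: [3.141, 0.0, -3.077]
wrist_force: [-3.6, 0.9, 5.4]
finger_gap: 46.2
grasp_force: 60.4
```

```bash
python3 -c "
from h import *
from bench import ctrl
toc(ctrl,-1.2,84,dpsi=np.radians(180))
w=ctrl.capture('wrist');cv2.imwrite('pics/w6.png',w)"
```

```text
TCP in clip -0.6 0.2
clk 19.0 pos [516.  158.9  86.1] rot [ 3.1410e+00  4.0000e-04 -3.0765e+00] gap 46.2 gf 60.4 F [-3.6  0.9  5.4] T [ 0.04  0.46 -0.17] q6 -1.55
SHIFT [ 0.6 -0.2  2.1] TURN -0.11
```

Request:
{"api": "send_rows", "payload": {"rows": [[[0,0,-1],0],[[0,0,-2.5],0],[[0,0,-4.5],0],[[0,0,-6.5],0],[[0,0,-8],0],[[0,0,-8],0]]}}

```text
clock: 19.65
ee_pos: [515.8, 158.6, 93.4]
ee_rot: [-3.142, 0.0, -3.076]
wrist_force: [0.2, 1.4, 0.1]
finger_gap: 46.1
grasp_force: 62.5
```

```bash
python3 -c "
from h import *
from bench import ctrl
toc(ctrl,-1.2,126,dpsi=np.radians(180))"
```

```text
TCP in clip -0.8 -0.1
clk 19.65 pos [515.8 158.6  93.4] rot [-3.1415e+00  1.0000e-04 -3.0760e+00] gap 46.1 gf 62.5 F [0.2 1.4 0.1] T [0.11 0.03 0.01] q6 -1.55
SHIFT [  0.4   0.1 -32.6] TURN -0.08
```

Request:
{"api": "send_rows", "payload": {"rows": [[[0,0,-3],0],[[0,0,-8],0],[[0,0,-14],0],[[0,0,-20],0],[[0,0,-26],0],[[0,0,-30],0],[[0,0,-32],0],[[0,0,-32],0]]}}

```text
clock: 20.45
ee_pos: [515.9, 158.6, 125.3]
ee_rot: [-3.142, 0.001, -3.076]
wrist_force: [0.0, -0.0, -0.2]
finger_gap: 46.2
grasp_force: 62.5
```

Request:
{"api": "send_rows", "payload": {"rows": [[[0,0,0],0],[[0,0,0],0],[[0,0,0],0],[[0,0,0],0],[[0,0,0],0],[[0,0,0],0],[[0,0,0],0]]}}

```text
clock: 21.15
ee_pos: [515.7, 158.6, 125.0]
ee_rot: [3.142, -0.0, -3.076]
wrist_force: [0.3, 0.4, -0.9]
finger_gap: 46.3
grasp_force: 62.6
```

Run:
```python
from h import *
from bench import ctrl
toc(ctrl,-1.2,126,dpsi=np.radians(180))
m=ctrl.camera_model('wrist');w=ctrl.capture('wrist');cv2.imwrite('pics/w7.png',w)
x,y,a=CL
# numeric check: -x face of the jar in the view vs the expected edges
P=place([[-26,-26,0],[-26,26,0],[-26,-26,53],[-26,26,53],[-26,0,14],[-40,0,0]],x-1,y,a,8);q=proj(P,m);print(q.round(1).tolist())
g=w.max(2);c=int(q[4,0]);r=int(q[4,1]);print(r,g[r-25:r+45:2,c]);r=int(q[2:4,1].mean())-4;print(g[r,int(q[2,0])-15:int(q[3,0])+15:3])
```

```text
TCP in clip -0.9 -0.1
clk 21.15 pos [515.7 158.6 125. ] rot [ 3.1416 -0.     -3.0761] gap 46.3 gf 62.6 F [ 0.3  0.4 -0.9] T [ 0.01  0.02 -0.  ] q6 -1.55
SHIFT [ 0.3  0.1 -1. ] TURN -0.09
[[250.4, 179.7], [310.6, 179.6], [243.0, 192.4], [318.6, 192.3], [280.6, 182.5], [280.5, 163.4]]
182 [ 30  55 150 171 172 172 140  97 129 147 136 133 104 110 110 112 111 148
 195 198 174 180 182 181 183 181 145 143 126  56  59  61  58  58  58]
[ 46  43  42  46 218 233 139 114 110 112 111 111 111 111 109 112 111 111
 111 112 113 111 110 111 110 109 112 109 112  92 161 174  97  33  35  35]
```

```bash
python3 -c "
from bench import ctrl
print(ctrl.job_done())"
```

```text
the job is handed in; nothing more can be done
None
```

I handed the job in at about 21 s. The jar is seated in the clip, the cap was turned 80° by the gripper, and it is held about 19 mm above the jar's mouth. The hand-in gave no verdict, and the final check was numeric rather than a viewed picture.

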